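# Kit the finished push-buttons

### The job

Collect the four finished push-buttons (those with a white switch block on top) into the black kit tray, each standing face down, as it is now, flat on the floor of the nest that matches the shape and size of its bezel: large round, small round, square, oblong. Leave the two unfinished buttons without a switch where they stand.

Things in the scene. Friction and masses are not known exactly. Their poses are not given: they have to be found in the camera images.
- large_center (a point): Centre (32 mm above underside) of a finished push-button, 64 mm tall, face down, z up, 55 g. From below: a large black round bezel 64 mm in diameter, 10 mm thick; white stem 22 mm in diameter to 38 mm; on top, from 38 to 64 mm, a white switch block 34 (own x) x 24 mm (own y), to be gripped across its 24 mm; a small red hood at each end reaches 27 mm from the middle.
- round_center (a point): Centre (32 mm above underside) of a finished push-button, 64 mm tall, face down, z up, 55 g. From below: a small black round bezel 44 mm in diameter, 10 mm thick; white stem 22 mm in diameter to 38 mm; on top, from 38 to 64 mm, a white switch block 34 (own x) x 24 mm (own y), to be gripped across its 24 mm; a small red hood at each end reaches 27 mm from the middle.
- square_center (a point): Centre (32 mm above underside) of a finished push-button, 64 mm tall, face down, z up, 55 g. From below: a black square bezel 44 x 44 mm, 10 mm thick; white stem 22 mm in diameter to 38 mm; on top, from 38 to 64 mm, a white switch block 34 (own x) x 24 mm (own y), to be gripped across its 24 mm; a small red hood at each end reaches 27 mm from the middle.
- oblong_center (a point): Centre (32 mm above underside) of a finished push-button, 64 mm tall, face down, z up, 55 g. From below: a black oblong bezel 56 mm (own x) by 34 mm (own y), 10 mm thick; white stem 22 mm in diameter to 38 mm; on top, from 38 to 64 mm, a white switch block 34 (own x) x 24 mm (own y), to be gripped across its 24 mm; a small red hood at each end reaches 27 mm from the middle.
- nest_large: Low grey nest fixed in the kit tray: the large round one, inside diameter 84 mm; floor 4 mm thick, walls 4 mm thick, 16 mm high overall. Origin: centre of its underside; z up, x and y along the tray's sides. The four nests stand two by two, 98 mm apart, in a black tray 212 mm square, rim 18 mm high; their order varies.
- nest_round: Low grey nest fixed in the kit tray: the small round one, inside diameter 64 mm; floor 4 mm thick, walls 4 mm thick, 16 mm high overall. Origin: centre of its underside; z up, x and y along the tray's sides. The four nests stand two by two, 98 mm apart, in a black tray 212 mm square, rim 18 mm high; their order varies.
- nest_square: Low grey nest fixed in the kit tray: the square one, inside 62 x 62 mm; floor 4 mm thick, walls 4 mm thick, 16 mm high overall. Origin: centre of its underside; z up, x and y along the tray's sides. The four nests stand two by two, 98 mm apart, in a black tray 212 mm square, rim 18 mm high; their order varies.
- nest_oblong: Low grey nest fixed in the kit tray: the oblong one, inside 76 mm (own x) by 54 mm (own y) (button goes in long side to long side); floor 4 mm thick, walls 4 mm thick, 16 mm high overall. Origin: centre of its underside; z up, x and y along the tray's sides. The four nests stand two by two, 98 mm apart, in a black tray 212 mm square, rim 18 mm high; their order varies.
- bare_round_center (a point): Centre (22 mm above the underside) of an unfinished push-button that has no switch: face down, a black round bezel 44 mm in diameter, 10 mm thick, with only the bare white stem 22 mm in diameter up to 38 mm and a black plunger end 12 mm in diameter up to 44 mm. Not wanted in the tray.
- bare_square_center (a point): Centre (22 mm above the underside) of an unfinished push-button that has no switch: face down, a black square bezel 44 x 44 mm, 10 mm thick, with only the bare white stem 22 mm in diameter up to 38 mm and a black plunger end 12 mm in diameter up to 44 mm. Not wanted in the tray.

How it is judged:
By the outcome, as a careful person would: the job done as asked, in the order asked, and still so for the second after the job is handed in, with the robot touching nothing.
It also fails if it takes over 102 s, if anything falls off the work surface, if the arm or the gripper's body presses on something with over 40 N, if the wrist force passes 120 N, or if a joint passes its speed limit or range.

### The arm

A 6-joint arm with a two-finger parallel gripper is mounted at the origin on the work surface. World frame = base frame: x ahead of the robot, y to its left, z up, the work surface at z = 0. Lengths are in m, angles in rad, forces in N, time in s.
With the tool pointing down it reaches from about 0.35 to 0.775 m from the base axis. Payload 7.3 kg.
Tool frame: the origin (TCP) lies at the very end of the fingers, on their centre line; the grasp point (between the pads) lies 19 mm behind it (pinch_z is the distance from the TCP to the grasp point, in m); z points along the fingers, y is the line along which they close (so a half turn about z gives the same grasp; the last joint's range is limited). The gripper opens to 92 mm and grips with 3 to 60 N. Pads are 19 mm wide; open, the fingers measure 130 mm over their backs; the gripper's body (75 mm by 190 mm) begins 47 mm behind the grasp point.
Start: joints at [-1.386, 0.342, 1.524, -0, 1.275, -0.146], TCP at [0.171, -0.497, 0.227] pointing down, gripper open.
Joint ranges: [-2.53, 2.53], [-0.77, 2.02], [0.04, 2.7], [-1, 4.14], [0.28, 2.66], [-3.11, 3.11]. Speed limits (rad/s): [2.57, 2.57, 3.14, 3.14, 3.14, 3.14].

### API

Orientations are given as [roll, pitch, yaw] about the fixed x, y, z axes, in that order (R = Rz(yaw) Ry(pitch) Rx(roll)).
In Python, from cell import * gives the robot as it stands.
- The arm moves only by the tool arm_command, never from a script. Its arguments are lists of equal length, an entry for each row: "fingers": the gripper command: -1 is fully open, 1 is shut, values between are in proportion; "travel": the shift along the tool's x, y, z in m, a list of three; "dr": the turn, a rotation vector about the tool's x, y, z in degrees, a list of three. In form: {"fingers": [fingers, ...], "travel": [[x, y, z], ...], "dr": [[wx, wy, wz], ...]}. A call has 1 to 8 rows; each row is the pose to reach, as a shift and turn from the pose commanded when the call began, along the tool's axes at that moment; what a row does not reach only later rows make up. A row lasts 1/12 s, in which the tool goes at most 41.7 mm and 7.16 degrees, less where a joint would pass 70% of its speed; a pose out of reach is approached as far as the arm can. A call with a gripper value outside its range is refused whole. The fingers move at their own pace and stop on an object; "squeeze" is the grip in N (left out, the last holds). Time passes only in rows, so rows that repeat a pose let the fingers close. It gives the time, the measured TCP pose, the force, the opening and the grip force at its end, in the units of the state.
- observe(): the state, without advancing time (a new reading comes with each control period).
- read_camera(name): name is "side" or "top"; returns a dict with "color" (384x512x3 uint8, blue, green, red), "z_map" (384x512 float32, m along the optical axis (not along the pixel's ray), 0 where there is no reading), "fx", "fy", "cx", "cy" (pixels), "R" (3x3) and "t" (3): a world point X has camera coordinates R X + t. Camera axes: x right, y down, z forward; pixel columns grow to the right and rows downward; lengths in m; the calibration is good to about 2 mm. A picture is of the moment at which its call begins.
- hand_in(): hands the job in; it is judged then, once.
The state is a dict: "time": time; "qpos": joint angles; "qvel": joint speeds; "joint_efforts": joint torques, N m; "tool_pos": TCP position; "tool_rot": TCP orientation; "contact_force": force on the tool from outside, world axes, zero at the start; "torque": the same for the moment, N m; "opening": finger opening in m; "grip_force": force on a finger pad.
Only numpy, scipy, OpenCV 4.12 (cv2) and the standard library are available. Lean on these libraries where they do the work, as an engineer would, in place of code of your own. Each camera call takes 0.05 s, during which the arm holds its last target. There are 200 camera calls.

## Working session

There is one attempt and no reset: what is moved stays moved. The work goes in short steps, Python scripts to look and compute and a tool call to move; the robot and the scene stay as the last step left them, time stands still between calls to the robot, and variables do not carry over. Pictures are saved under pics/ and viewed, at most 14 in all, crops included, and the job is handed in when it is done.

Besides the shell and the picture viewer there is one more tool, called after "Request:" by a JSON object that holds its "name" and its "arguments". arm_command: Moves the arm, as the interface text tells. Its arguments: {"type":"object","properties":{"fingers":{"type":"array","items":{"type":"number"}},"travel":{"type":"array","items":{"type":"array","items":{"type":"number"}}},"dr":{"type":"array","items":{"type":"array","items":{"type":"number"}}},"squeeze":{"type":"number"}},"required":["fingers","travel","dr"]}

```bash
mkdir -p pics; python3 - <<'E'
from cell import *
import cv2,numpy as np
s=observe();print(s['time'],s['tool_pos'],s['tool_rot'],s['opening'])
for n in('top','side'):
    c=read_camera(n);cv2.imwrite(f'pics/{n}0.png',c['color']);np.savez(f'{n}0.npz',**c)
    print(n,c['fx'],c['cx'],c['cy'],c['R'].round(3).tolist(),c['t'].round(3))
E
```

```text
0.0 [ 0.17046058 -0.49614567  0.22606825] [-3.14014328e+00 -2.04567020e-04  3.30760879e-01] 0.09170699467872039
top 359.73416843154797 253.7363589225236 188.7052663065103 [[-0.024, -0.999, -0.029], [-0.998, 0.025, -0.055], [0.055, 0.027, -0.998]] [0.074 0.522 0.827]
side 385.8516613116347 248.651083130157 195.57694642500803 [[-0.834, -0.552, -0.002], [-0.32, 0.486, -0.813], [0.45, -0.678, -0.582]] [0.464 0.189 0.728]
```

View pics/top0.png

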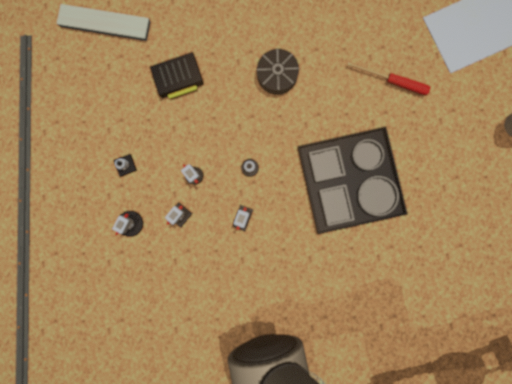

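View pics/side0.png

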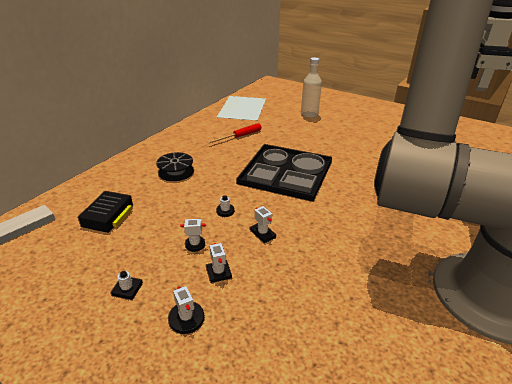

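```bash
cat > h.py <<'E'
import numpy as np,cv2
def load(n): return dict(np.load(n))
def world(c):
    z=c['z_map'];v,u=np.mgrid[:z.shape[0],:z.shape[1]]
    P=np.stack([(u-c['cx'])/c['fx']*z,(v-c['cy'])/c['fy']*z,z],-1)
    W=(P-c['t'])@c['R'];W[z==0]=np.nan
    return W
def at_z(c,uv,z):
    uv=np.atleast_2d(uv).astype(float)
    d=np.c_[(uv[:,0]-c['cx'])/c['fx'],(uv[:,1]-c['cy'])/c['fy'],np.ones(len(uv))]@c['R']
    o=-c['R'].T@c['t'];s=(z-o[2])/d[:,2]
    return o+s[:,None]*d
def rect(p):
    (cx,cy),(w,h),a=cv2.minAreaRect((p[:,:2]*1000).astype(np.float32))
    if w<h:w,h,a=h,w,a+90
    return np.round([cx,cy,w,h,(a+90)%180-90],1)
E
python3 - <<'E'
from h import *
objs={'top':dict(large=(122,225),round=(192,174),square=(177,215),oblong=(242,218)),
'side':dict(large=(183,297),round=(193,228),square=(218,255),oblong=(263,215))}
for n in objs:
    c=load(n+'0.npz');W=world(c);im=c['color']
    hsv=cv2.cvtColor(im,cv2.COLOR_BGR2HSV)
    print(n,'table z',np.nanmedian(W[250:300,100:200,2]))
    for k,(u,v) in objs[n].items():
        S=np.zeros(W.shape[:2],bool);S[v-28:v+28,u-28:u+28]=1
        top=S&(W[...,2]>.057)&(W[...,2]<.072)
        wh=top&(hsv[...,1]<70)&(hsv[...,2]>120)
        low=S&(hsv[...,2]<75)&(W[...,2]<.016)&(W[...,2]>.004)
        q=np.argwhere(wh)[:,::-1]
        print(k,wh.sum(),'white',rect(W[wh]),'mean',(W[wh].mean(0)*1000).round(1),'all',rect(W[top]),'bezel',low.sum(),rect(W[low]),(np.nanmean(W[low],0)*1000).round(1))
c=load('top0.npz');W=world(c);
S=np.zeros(W.shape[:2],bool);S[115:245,285:420]=1
m=S&(W[...,2]>.011)&(W[...,2]<.03);print('tray',rect(W[m]))
m=S&(c['color'].max(-1)<60);print('traydark',rect(W[m]))
crops=[c['color'][135:250,100:265],c['color'][120:240,290:415]]
cv2.imwrite('pics/crop0.png',np.vstack([cv2.resize(x,(600,298),interpolation=cv2.INTER_CUBIC) for x in crops]))
E
```

```text
top table z 0.0005291825991853873
large 181 white [449.  358.7  36.1  24.2 -27.1] mean [449.9 357.8  64.2] all [449.8 358.3  49.6  24.2 -27.1] bezel 257 [449.3 350.6  55.4  46.4   3.3] [447.9 346.5  10.4]
round 173 white [559.6 202.7  33.9  24.3  37.3] mean [559.7 202.2  64.5] all [559.8 202.8  50.5  24.3  37.3] bezel 29 [562.9 190.6  31.   10.7  15.1] [561.6 189.8  10.3]
square 178 white [466.8 240.3  36.4  24.  -38.9] mean [467.5 239.1  64.4] all [467.7 239.7  53.5  24.  -38.9] bezel 77 [466.7 238.   38.   35.7 -37.3] [461.9 228.2  10.8]
oblong 171 white [456.3  90.3  34.9  23.7 -21.8] mean [456.8  89.9  64.8] all [456.5  90.2  52.4  23.7 -21.8] bezel 0 [0. 0. 0. 0. 0.] [nan nan nan]
side table z 0.0011668288529985782
large 242 white [450.7 360.5  35.3  22.9 -28. ] mean [448.9 361.7  64.5] all [450.4 360.3  50.8  24.3 -29.4] bezel 483 [473.  320.4 133.5  61.3 -59.8] [449.4 355.   10.7]
round 253 white [516.3 225.5 131.6  37.9 -24.3] mean [520.  222.4  64.5] all [515.6 219.5 133.7  43.5 -17.6] bezel 186 [568.5 146.5 160.7  40.8 -82.5] [560.4 188.8   9.8]
square 181 white [502.4 225.6 110.7  30.  -25.4] mean [472.8 241.3  63.8] all [499.  227.3 118.5  30.  -25.3] bezel 373 [504.6 223.3 133.1  50.3 -26.8] [489.1 236.1  10.1]
oblong 111 white [458.2  92.4  34.5  23.3 -20. ] mean [456.8  93.1  64.6] all [458.3  92.1  52.6  24.7 -22.2] bezel 333 [479.7  16.6 214.8  94.3 -60.2] [476.   35.8   9.6]
tray [ 539.4 -166.9  212.9  212.3  -79. ]
traydark [ 509.2 -114.8  253.7    0.    29.1]<stdin>:14: RuntimeWarning: Mean of empty slice
```

View pics/crop0.png

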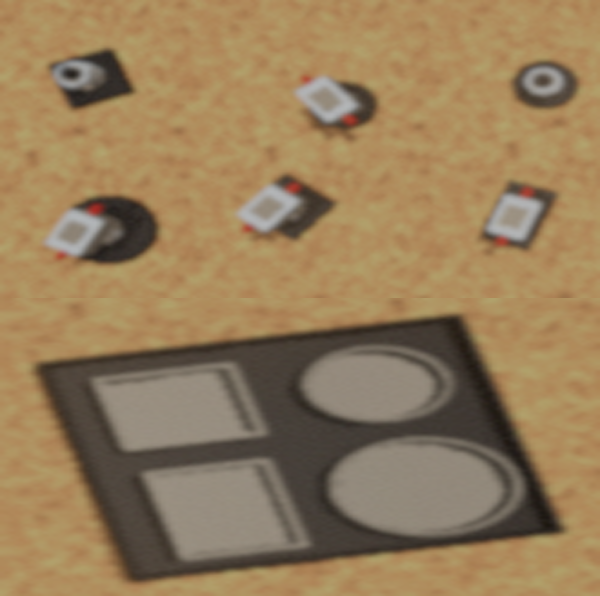

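```bash
python3 - <<'E'
from h import *
c=load('top0.npz');W=world(c)*1000;im=c['color']
yaw=np.radians(11);ex=np.array([np.cos(yaw),np.sin(yaw)]);ey=np.array([-ex[1],ex[0]]);C=np.array([539.4,-166.9])
L=np.stack([(W[...,:2]-C)@ex,(W[...,:2]-C)@ey],-1)
g=im.max(-1)>85
for sx in(1,-1):
  for sy in(1,-1):
    d=L-49*np.array([sx,sy]); S=(abs(d).max(-1)<47)
    m=S&g
    n,lab,st,_=cv2.connectedComponentsWithStats(m.astype(np.uint8));k=1+st[1:,4].argmax();b=lab==k
    p=d[b];r=rect(W[b]);
    print((C+49*sx*ex+49*sy*ey).round(1),'rect',r,'extent',np.percentile(p,1,0).round(),np.percentile(p,99,0).round(),'z floor',np.median(W[S&(abs(d).max(-1)<20)][:,2]).round(1),'area',b.sum())
S=(abs(L).max(-1)<6);print('tray floor z',np.median(W[S][:,2]))
for zl in(12,):
  m=(abs(L).max(-1)<115)&(W[...,2]>zl);print(rect(W[m]/1000))
  # rim edges
  for ax in(0,1):
    for s in(1,-1):
      e=m&(L[...,ax]*s>98)&(abs(L[...,1-ax])<90)
      print(ax,s,L[e][:,ax].mean().round(1),np.degrees(np.polyfit(L[e][:,1-ax],L[e][:,ax],1)[0]).round(2))
E
```

```text
[ 578.2 -109.5] rect [ 5.796841e+05 -1.124389e+05  7.760720e+04  7.718210e+04 -7.950000e+01] extent [-37. -41.] [38. 35.] z floor 9.5 area 1043
[ 596.8 -205.7] rect [ 5.979178e+05 -2.092927e+05  7.681910e+04  7.367940e+04  8.880000e+01] extent [-35. -41.] [34. 34.] z floor 9.5 area 793
[ 482.  -128.1] rect [ 4.815327e+05 -1.318104e+05  9.152150e+04  6.943210e+04  1.090000e+01] extent [-46. -37.] [43. 31.] z floor 9.6 area 1123
[ 500.6 -224.3] rect [ 5.006337e+05 -2.244672e+05  9.404600e+04  9.193950e+04  1.290000e+01] extent [-43. -42.] [44. 44.] z floor 9.6 area 1277
tray floor z 5.3676715377857365
[ 539.4 -166.9  212.9  212.3  -79. ]
0 1 102.9 -0.13
0 -1 -103.3 -0.13
1 1 104.0 0.1
1 -1 -102.5 0.02
```

```bash
cat > go.py <<'E'
import sys,numpy as np
from cell import *
from scipy.spatial.transform import Rotation as Ro
def rel(x,y,z,yaw,p=None,r=None):
    s=observe();p=s['tool_pos'] if p is None else p;r=s['tool_rot'] if r is None else r
    R=Ro.from_euler('xyz',r);T=Ro.from_euler('xyz',[np.pi,0,np.radians(yaw)])
    d=R.inv().apply(np.array([x,y,z])/1000-p);w=(R.inv()*T).as_rotvec(degrees=True)
    print('travel',d.round(4).tolist(),'dr',w.round(1).tolist(),'rows',max(np.linalg.norm(d)/.0417,np.linalg.norm(w)/7.16).round(1))
    return np.array([x,y,z])/1000,T.as_euler('xyz')
s=observe();print(s['time'],np.round(s['tool_pos'],4),np.degrees(s['tool_rot']).round(1),'q1,q6',np.round(s['qpos'][[0,5]],2),round(s['opening'],4),s['grip_force'])
p=r=None
for a in sys.argv[1:]:
    p,r=rel(*map(float,a.split(',')),p,r)
E
python3 go.py 450,-200,190,0 450,358.7,140,-28
```

```text
0.1 [ 0.1705 -0.4962  0.2261] [-179.9   -0.    19. ] q1,q6 [-1.39 -0.15] 0.0914 0.0
travel [0.3606, -0.1893, 0.0364] dr [-0.1, 0.0, 19.0] rows 9.8
travel [0.0, -0.5587, 0.05] dr [0.0, -0.0, 28.0] rows 13.5
```

Request:
{"name": "arm_command", "arguments": {"fingers": [-0.1,-0.1,-0.1,-0.1,-0.1,-0.1,-0.1,-0.1], "travel": [[0.36,-0.19,0.036],[0.36,-0.19,0.036],[0.36,-0.19,0.036],[0.36,-0.19,0.036],[0.36,-0.19,0.036],[0.36,-0.19,0.036],[0.36,-0.19,0.036],[0.36,-0.19,0.036]], "dr": [[0,0,19],[0,0,19],[0,0,19],[0,0,19],[0,0,19],[0,0,19],[0,0,19],[0,0,19]]}}

```text
time: 0.77
tool_pos: [0.3955, -0.2564, 0.1975]
tool_rot: [-3.142, 0.0, -0.001]
contact_force: [0.9, -0.8, -0.1]
opening: 0.0512
grip_force: 0.0
```

```bash
python3 go.py 450,358.7,140,-28
```

```text
0.7667 [ 0.3955 -0.2564  0.1975] [-1.8e+02  0.0e+00 -1.0e-01] q1,q6 [-0.74  0.83] 0.0512 0.0
travel [0.0539, -0.6151, 0.0576] dr [-0.0, 0.0, 27.9] rows 14.9
```

Request:
{"name": "arm_command", "arguments": {"fingers": [-0.1,-0.1,-0.1,-0.1,-0.1,-0.1,-0.1,-0.1], "travel": [[0.054,-0.615,0.058],[0.054,-0.615,0.058],[0.054,-0.615,0.058],[0.054,-0.615,0.058],[0.054,-0.615,0.058],[0.054,-0.615,0.058],[0.054,-0.615,0.058],[0.054,-0.615,0.058]], "dr": [[0,0,28],[0,0,28],[0,0,28],[0,0,28],[0,0,28],[0,0,28],[0,0,28],[0,0,28]]}}

```text
time: 1.43
tool_pos: [0.4223, 0.0549, 0.1682]
tool_rot: [3.141, 0.0, -0.49]
contact_force: [0.6, 0.4, -0.5]
opening: 0.0503
grip_force: 0.0
```

```bash
python3 go.py 450,359,120,-28
```

```text
1.4333 [0.4223 0.0549 0.1682] [180.    0.  -28.1] q1,q6 [-0.05  2.01] 0.0503 0.0
travel [-0.1186, -0.2814, 0.0482] dr [0.0, 0.0, -0.1] rows 7.4
```

Request:
{"name": "arm_command", "arguments": {"fingers": [-0.1,-0.1,-0.1,-0.1,-0.1,-0.1,-0.1,-0.1], "travel": [[-0.1186,-0.2814,0.048],[-0.1186,-0.2814,0.048],[-0.1186,-0.2814,0.048],[-0.1186,-0.2814,0.048],[-0.1186,-0.2814,0.048],[-0.1186,-0.2814,0.048],[-0.1186,-0.2814,0.048],[-0.1186,-0.2814,0.048]], "dr": [[0,0,0],[0,0,0],[0,0,0],[0,0,0],[0,0,0],[0,0,0],[0,0,0],[0,0,0]]}}

```text
time: 2.1
tool_pos: [0.4495, 0.3615, 0.119]
tool_rot: [-3.141, 0.001, -0.487]
contact_force: [-0.1, -0.5, 0.4]
opening: 0.0507
grip_force: 0.0
```

```bash
python3 go.py 450,359,33,-28
```

```text
2.1 [0.4495 0.3615 0.119 ] [-1.80e+02  1.00e-01 -2.79e+01] q1,q6 [0.54 2.6 ] 0.0507 0.0
travel [0.0016, 0.002, 0.086] dr [-0.0, 0.1, 0.1] rows 2.1
```

Request:
{"name": "arm_command", "arguments": {"fingers": [-0.1,-0.1,-0.1,-0.1,-0.1,0.7,0.7,0.7], "travel": [[0.001,0.001,0.03],[0.001,0.001,0.06],[0.001,0.001,0.08],[0.001,0.001,0.086],[0.001,0.001,0.086],[0.001,0.001,0.086],[0.001,0.001,0.086],[0.001,0.001,0.086]], "dr": [[0,0,0],[0,0,0],[0,0,0],[0,0,0],[0,0,0],[0,0,0],[0,0,0],[0,0,0]], "squeeze": 25}}

```text
time: 2.77
tool_pos: [0.4518, 0.3562, 0.036]
tool_rot: [-3.139, -0.002, -0.49]
contact_force: [0.5, 0.0, -0.3]
opening: 0.0349
grip_force: 0.0
```

```bash
python3 go.py 450,359,150,-28 500,-223,140,-28 500,-223,45,-28
```

```text
2.7667 [0.4518 0.3562 0.036 ] [-1.799e+02 -1.000e-01 -2.810e+01] q1,q6 [0.53 2.6 ] 0.0349 0.0
travel [-0.0027, -0.002, -0.114] dr [-0.1, -0.1, -0.1] rows 2.7
travel [0.3174, 0.4904, 0.01] dr [0.0, 0.0, 0.0] rows 14.0
travel [0.0, -0.0, 0.095] dr [0.0, 0.0, 0.0] rows 2.3
```

Request:
{"name": "arm_command", "arguments": {"fingers": [0.7,0.7,0.7,0.7], "travel": [[0,0,0.001],[0,0,0.001],[0,0,0.001],[0,0,0.001]], "dr": [[0,0,0],[0,0,0],[0,0,0],[0,0,0]]}}

```text
time: 3.1
tool_pos: [0.4513, 0.356, 0.0343]
tool_rot: [-3.14, -0.001, -0.489]
contact_force: [0.2, -0.3, 5.5]
opening: 0.0239
grip_force: 25.0
```

```bash
python3 go.py 450,359,150,-28
```

```text
3.1 [0.4513 0.356  0.0343] [-1.799e+02 -1.000e-01 -2.800e+01] q1,q6 [0.53 2.6 ] 0.0239 25.000533163547516
travel [-0.0025, -0.0022, -0.1157] dr [-0.1, -0.1, -0.0] rows 2.8
```

Request:
{"name": "arm_command", "arguments": {"fingers": [0.7,0.7,0.7,0.7,0.7,0.7,0.7,0.7], "travel": [[0,0,-0.025],[0,0,-0.06],[0,0,-0.1],[0.02,0.03,-0.11],[0.04,0.062,-0.11],[0.06,0.093,-0.11],[0.081,0.125,-0.11],[0.103,0.159,-0.11]], "dr": [[0,0,0],[0,0,0],[0,0,0],[0,0,0],[0,0,0],[0,0,0],[0,0,0],[0,0,0]]}}

```text
time: 3.77
tool_pos: [0.4665, 0.1656, 0.1435]
tool_rot: [-3.142, -0.0, -0.489]
contact_force: [1.2, -0.4, -0.7]
opening: 0.0236
grip_force: 25.0
```

```bash
python3 go.py 503,-225,140,-28
```

```text
3.7667 [0.4665 0.1656 0.1435] [-180.   -0.  -28.] q1,q6 [0.19 2.25] 0.0236 25.001507699489594
travel [0.2156, 0.3278, 0.0035] dr [-0.0, -0.0, 0.0] rows 9.4
```

Request:
{"name": "arm_command", "arguments": {"fingers": [0.7,0.7,0.7,0.7,0.7,0.7,0.7,0.7], "travel": [[0.022,0.033,0],[0.044,0.067,0],[0.066,0.1,0],[0.088,0.134,0],[0.11,0.167,0],[0.131,0.2,0],[0.152,0.231,0],[0.17,0.258,0]], "dr": [[0,0,0],[0,0,0],[0,0,0],[0,0,0],[0,0,0],[0,0,0],[0,0,0],[0,0,0]]}}

```text
time: 4.43
tool_pos: [0.4954, -0.1432, 0.1434]
tool_rot: [3.141, -0.0, -0.491]
contact_force: [0.6, 0.3, -0.1]
opening: 0.0236
grip_force: 25.0
```

```bash
python3 go.py 503,-225,140,-28
```

```text
4.4333 [ 0.4954 -0.1432  0.1434] [180.   -0.  -28.1] q1,q6 [-0.43  1.63] 0.0236 25.000603795051575
travel [0.0453, 0.0686, 0.0034] dr [0.0, -0.0, -0.1] rows 2.0
```

Request:
{"name": "arm_command", "arguments": {"fingers": [0.7,0.7,0.7,0.7,0.7,0.7], "travel": [[0.02,0.03,0],[0.035,0.055,0],[0.045,0.068,0.003],[0.045,0.068,0.003],[0.045,0.068,0.003],[0.045,0.068,0.003]], "dr": [[0,0,0],[0,0,0],[0,0,0],[0,0,0],[0,0,0],[0,0,0]]}}

```text
time: 4.93
tool_pos: [0.5031, -0.2205, 0.1401]
tool_rot: [-3.141, 0.001, -0.489]
contact_force: [-0.3, 0.5, -0.2]
opening: 0.0239
grip_force: 25.0
```

```bash
python3 go.py 503,-225,44,-28; python3 - <<'E'
from cell import *
import cv2,numpy as np
a=[read_camera(n)['color'] for n in('top','side')]
cv2.imwrite('pics/p1.png',np.hstack([cv2.resize(a[0][110:250,280:420],(400,400)),cv2.resize(a[1][100:260,200:360],(400,400))]))
E
```

```text
4.9333 [ 0.5031 -0.2205  0.1401] [-1.8e+02  1.0e-01 -2.8e+01] q1,q6 [-0.55  1.51] 0.0239 24.999939501285553
travel [0.0022, 0.0041, 0.0961] dr [-0.0, 0.1, -0.0] rows 2.3
```

View pics/p1.png

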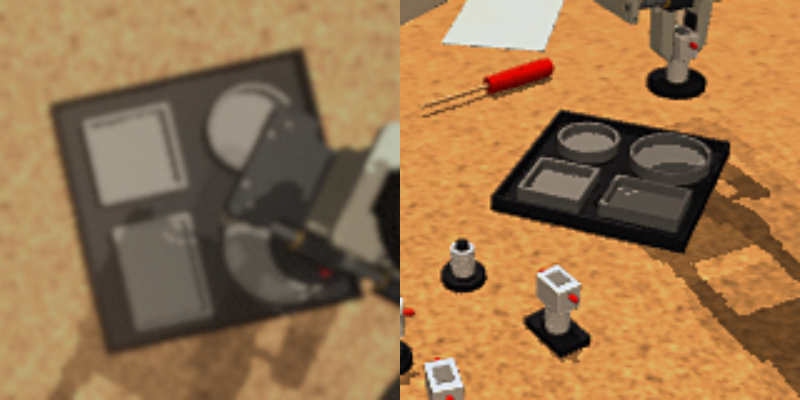

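Request:
{"name": "arm_command", "arguments": {"fingers": [0.7,0.7,0.7,0.7,0.7,0.7,0.7], "travel": [[0.002,0.004,0.03],[0.002,0.004,0.06],[0.002,0.004,0.08],[0.002,0.004,0.09],[0.002,0.004,0.094],[0.002,0.004,0.095],[0.002,0.004,0.095]], "dr": [[0,0,0],[0,0,0],[0,0,0],[0,0,0],[0,0,0],[0,0,0],[0,0,0]]}}

```text
time: 5.62
tool_pos: [0.504, -0.2263, 0.0464]
tool_rot: [3.141, -0.002, -0.489]
contact_force: [0.3, 0.1, 0.6]
opening: 0.0239
grip_force: 25.0
```

Request:
{"name": "arm_command", "arguments": {"fingers": [0.7,0.7,0.7,0.7], "travel": [[0,0,0.001],[0,0,0.002],[0,0,0.002],[0,0,0.002]], "dr": [[0,0,0],[0,0,0],[0,0,0],[0,0,0]]}}

```text
time: 5.95
tool_pos: [0.5035, -0.2265, 0.044]
tool_rot: [3.141, -0.001, -0.49]
contact_force: [-0.0, -0.3, -0.6]
opening: 0.0243
grip_force: 25.0
```

Request:
{"name": "arm_command", "arguments": {"fingers": [0.7,0.7,0.7,0.7], "travel": [[0,0,0.001],[0,0,0.0015],[0,0,0.0015],[0,0,0.0015]], "dr": [[0,0,0],[0,0,0],[0,0,0],[0,0,0]]}}

```text
time: 6.28
tool_pos: [0.5036, -0.2265, 0.0433]
tool_rot: [3.141, -0.001, -0.49]
contact_force: [-2.5, 1.3, 9.5]
opening: 0.0235
grip_force: 25.0
```

Request:
{"name": "arm_command", "arguments": {"fingers": [0.1,0.1,0.1,0.1,0.1,0.1,0.1,0.1], "travel": [[0,0,0],[0,0,0],[0,0,0],[0,0,0],[0,0,-0.01],[0,0,-0.03],[0,0,-0.06],[0,0,-0.09]], "dr": [[0,0,0],[0,0,0],[0,0,0],[0,0,0],[0,0,0],[0,0,0],[0,0,0],[0,0,0]]}}

```text
time: 6.95
tool_pos: [0.5028, -0.226, 0.133]
tool_rot: [-3.142, 0.002, -0.49]
contact_force: [0.5, -0.8, -0.9]
opening: 0.0414
grip_force: 0.0
```

```bash
python3 go.py 558,202,120,37
```

```text
6.95 [ 0.5028 -0.226   0.133 ] [-1.8e+02  1.0e-01 -2.8e+01] q1,q6 [-0.56  1.5 ] 0.0414 0.0
travel [-0.1525, -0.4037, 0.0133] dr [-0.1, 0.1, -65.0] rows 10.4
```

Request:
{"name": "arm_command", "arguments": {"fingers": [-0.1,-0.1,-0.1,-0.1,-0.1,-0.1,-0.1,-0.1], "travel": [[-0.1525,-0.4037,0.013],[-0.1525,-0.4037,0.013],[-0.1525,-0.4037,0.013],[-0.1525,-0.4037,0.013],[-0.1525,-0.4037,0.013],[-0.1525,-0.4037,0.013],[-0.1525,-0.4037,0.013],[-0.1525,-0.4037,0.013]], "dr": [[0,0,-65],[0,0,-65],[0,0,-65],[0,0,-65],[0,0,-65],[0,0,-65],[0,0,-65],[0,0,-65]]}}

```text
time: 7.62
tool_pos: [0.5459, 0.1062, 0.1227]
tool_rot: [3.141, -0.001, 0.517]
contact_force: [1.0, 0.2, 0.2]
opening: 0.0505
grip_force: 0.0
```

```bash
python3 go.py 558.5,202.3,110,37
```

```text
7.6167 [0.5459 0.1062 0.1227] [180.   -0.   29.6] q1,q6 [0.05 1.11] 0.0505 0.0
travel [0.0584, -0.0773, 0.0127] dr [0.0, -0.0, -7.4] rows 2.3
```

Request:
{"name": "arm_command", "arguments": {"fingers": [-0.1,-0.1,-0.1,-0.1,-0.1,-0.1], "travel": [[0.03,-0.04,0.005],[0.05,-0.065,0.012],[0.058,-0.077,0.012],[0.058,-0.077,0.012],[0.058,-0.077,0.012],[0.058,-0.077,0.012]], "dr": [[0,0,-4],[0,0,-7.4],[0,0,-7.4],[0,0,-7.4],[0,0,-7.4],[0,0,-7.4]]}}

```text
time: 8.12
tool_pos: [0.5589, 0.1984, 0.1103]
tool_rot: [3.141, 0.0, 0.638]
contact_force: [-0.7, -0.2, -0.1]
opening: 0.0508
grip_force: 0.0
```

```bash
python3 go.py 559.5,202.3,33.5,37; python3 - <<'E'
from h import *
from cell import *
c=read_camera('top');W=world(c)*1000
L=W[...,:2]-[500.6,-224.3]
m=(np.linalg.norm(L,axis=-1)<42)&(W[...,2]>55)&(W[...,2]<90);print(rect(W[m]/1000),W[m][:,2].mean())
m=(np.linalg.norm(L,axis=-1)<40)&(c['color'].max(-1)<60);print(rect(W[m]/1000),W[m][:,2].mean())
E
```

```text
8.1167 [0.5589 0.1984 0.1103] [180.    0.   36.6] q1,q6 [0.21 1.15] 0.0508 0.0
travel [0.0028, -0.0029, 0.0768] dr [0.0, 0.0, -0.4] rows 1.8
[ 500.4 -224.4   51.1   24.1  -28.4] 71.30884513926418
[ 488.3 -215.2   28.4   22.8  -28.4] 19.44003675110405
```

Request:
{"name": "arm_command", "arguments": {"fingers": [-0.1,-0.1,-0.1,-0.1,-0.1,0.7,0.7,0.7], "travel": [[0.002,-0.003,0.03],[0.002,-0.003,0.055],[0.002,-0.003,0.07],[0.002,-0.003,0.077],[0.002,-0.003,0.077],[0.002,-0.003,0.077],[0.002,-0.003,0.077],[0.002,-0.003,0.077]], "dr": [[0,0,0],[0,0,0],[0,0,0],[0,0,0],[0,0,0],[0,0,0],[0,0,0],[0,0,0]]}}

```text
time: 8.83
tool_pos: [0.5597, 0.2032, 0.0344]
tool_rot: [3.14, -0.002, 0.639]
contact_force: [0.1, -0.0, 0.4]
opening: 0.0348
grip_force: 0.0
```

Request:
{"name": "arm_command", "arguments": {"fingers": [0.7,0.7,0.7,0.7], "travel": [[0,0,0],[0,0,0],[0,0,0],[0,0,0]], "dr": [[0,0,0],[0,0,0],[0,0,0],[0,0,0]]}}

```text
time: 9.17
tool_pos: [0.5592, 0.2033, 0.0337]
tool_rot: [3.141, -0.001, 0.64]
contact_force: [-0.8, -0.3, 6.1]
opening: 0.0239
grip_force: 25.0
```

```bash
python3 go.py 559.5,202.3,140,37 596.8,-205.7,140,37
```

```text
9.1667 [0.5592 0.2033 0.0337] [ 1.80e+02 -1.00e-01  3.67e+01] q1,q6 [0.22 1.15] 0.0239 25.000621676445007
travel [-0.0003, 0.0011, -0.1063] dr [0.0, -0.1, -0.3] rows 2.5
travel [-0.2158, 0.3483, 0.0] dr [-0.0, -0.0, 0.0] rows 9.8
```

Request:
{"name": "arm_command", "arguments": {"fingers": [0.7,0.7,0.7,0.7,0.7,0.7,0.7,0.7], "travel": [[0,0,-0.025],[0,0,-0.06],[0,0,-0.1],[-0.017,0.028,-0.106],[-0.037,0.06,-0.106],[-0.058,0.094,-0.106],[-0.079,0.128,-0.106],[-0.1,0.162,-0.106]], "dr": [[0,0,0],[0,0,0],[0,0,0],[0,0,0],[0,0,0],[0,0,0],[0,0,0],[0,0,0]]}}

```text
time: 9.83
tool_pos: [0.5749, 0.0122, 0.1389]
tool_rot: [-3.142, 0.0, 0.64]
contact_force: [0.8, -0.1, -0.9]
opening: 0.0237
grip_force: 25.0
```

```bash
python3 go.py 596.8,-205.7,140,37
```

```text
9.8333 [0.5749 0.0122 0.1389] [-180.     0.    36.7] q1,q6 [-0.11  0.82] 0.0237 25.00120997428894
travel [-0.1126, 0.1878, -0.0011] dr [-0.0, 0.0, -0.3] rows 5.3
```

Request:
{"name": "arm_command", "arguments": {"fingers": [0.7,0.7,0.7,0.7,0.7,0.7,0.7,0.7], "travel": [[-0.021,0.035,0],[-0.042,0.07,0],[-0.063,0.105,0],[-0.084,0.14,0],[-0.1,0.166,0],[-0.109,0.181,0],[-0.1126,0.187,0],[-0.1126,0.187,0]], "dr": [[0,0,0],[0,0,0],[0,0,0],[0,0,0],[0,0,0],[0,0,0],[0,0,0],[0,0,0]]}}

```text
time: 10.5
tool_pos: [0.5963, -0.2043, 0.1384]
tool_rot: [-3.141, 0.0, 0.638]
contact_force: [-0.5, 0.9, -0.7]
opening: 0.0238
grip_force: 25.0
```

```bash
python3 go.py 596.8,-205.7,43,37
```

```text
10.5 [ 0.5963 -0.2043  0.1384] [-180.     0.    36.6] q1,q6 [-0.45  0.48] 0.0238 24.99978393316269
travel [-0.0004, 0.0015, 0.0954] dr [-0.0, 0.0, -0.4] rows 2.3
```

Request:
{"name": "arm_command", "arguments": {"fingers": [0.7,0.7,0.7,0.7,0.7,0.7,0.7,0.7], "travel": [[0,0.001,0.03],[0,0.001,0.06],[0,0.001,0.08],[0,0.001,0.088],[0,0.001,0.092],[0,0.001,0.094],[0,0.001,0.0955],[0,0.001,0.0955]], "dr": [[0,0,0],[0,0,0],[0,0,0],[0,0,0],[0,0,0],[0,0,0],[0,0,0],[0,0,0]]}}

```text
time: 11.17
tool_pos: [0.5978, -0.2043, 0.0446]
tool_rot: [3.14, -0.001, 0.64]
contact_force: [0.8, -0.4, -1.0]
opening: 0.024
grip_force: 25.0
```

Request:
{"name": "arm_command", "arguments": {"fingers": [0.7,0.7,0.7,0.7], "travel": [[0,0,0.001],[0,0,0.002],[0,0,0.002],[0,0,0.002]], "dr": [[0,0,0],[0,0,0],[0,0,0],[0,0,0]]}}

```text
time: 11.5
tool_pos: [0.5977, -0.2047, 0.0427]
tool_rot: [3.14, -0.001, 0.639]
contact_force: [-1.1, 0.9, 6.4]
opening: 0.0237
grip_force: 25.0
```

Contact; release and go to the square button.

Request:
{"name": "arm_command", "arguments": {"fingers": [0.1,0.1,0.1,0.1,0.1,0.1,0.1,0.1], "travel": [[0,0,0],[0,0,0],[0,0,0],[0,0,0],[0,0,-0.01],[0,0,-0.03],[0,0,-0.06],[0,0,-0.09]], "dr": [[0,0,0],[0,0,0],[0,0,0],[0,0,0],[0,0,0],[0,0,0],[0,0,0],[0,0,0]]}}

```text
time: 12.17
tool_pos: [0.5965, -0.2042, 0.1323]
tool_rot: [-3.14, 0.001, 0.64]
contact_force: [0.4, -0.0, 0.3]
opening: 0.0417
grip_force: 0.0
```

```bash
python3 go.py 467.7,239.9,115,-39
```

```text
12.1667 [ 0.5965 -0.2042  0.1323] [-1.799e+02  1.000e-01  3.660e+01] q1,q6 [-0.45  0.48] 0.0417 0.0
travel [0.1617, -0.4332, 0.0179] dr [-0.0, 0.1, 75.6] rows 11.1
```

Request:
{"name": "arm_command", "arguments": {"fingers": [-0.1,-0.1,-0.1,-0.1,-0.1,-0.1,-0.1,-0.1], "travel": [[0.1617,-0.433,0.018],[0.1617,-0.433,0.018],[0.1617,-0.433,0.018],[0.1617,-0.433,0.018],[0.1617,-0.433,0.018],[0.1617,-0.433,0.018],[0.1617,-0.433,0.018],[0.1617,-0.433,0.018]], "dr": [[0,0,75.6],[0,0,75.6],[0,0,75.6],[0,0,75.6],[0,0,75.6],[0,0,75.6],[0,0,75.6],[0,0,75.6]]}}

```text
time: 12.83
tool_pos: [0.5081, 0.1033, 0.1198]
tool_rot: [-3.141, -0.001, -0.322]
contact_force: [0.7, 0.3, -0.3]
opening: 0.0509
grip_force: 0.0
```

```bash
python3 go.py 467.7,239.9,115,-39
```

```text
12.8333 [0.5081 0.1033 0.1198] [-1.80e+02 -1.00e-01 -1.85e+01] q1,q6 [0.05 1.95] 0.0509 0.0
travel [-0.0816, -0.1168, 0.0048] dr [-0.0, -0.1, 20.5] rows 3.4
```

Request:
{"name": "arm_command", "arguments": {"fingers": [-0.1,-0.1,-0.1,-0.1,-0.1,-0.1,-0.1], "travel": [[-0.022,-0.032,0],[-0.044,-0.064,0.002],[-0.066,-0.095,0.005],[-0.078,-0.112,0.005],[-0.0815,-0.117,0.005],[-0.0815,-0.117,0.005],[-0.0815,-0.117,0.005]], "dr": [[0,0,6],[0,0,12],[0,0,18],[0,0,20.5],[0,0,20.5],[0,0,20.5],[0,0,20.5]]}}

```text
time: 13.42
tool_pos: [0.4681, 0.2377, 0.1144]
tool_rot: [-3.141, -0.001, -0.672]
contact_force: [-0.5, -0.3, 0.4]
opening: 0.0503
grip_force: 0.0
```

```bash
python3 go.py 467.7,239.9,33.5,-39; python3 - <<'E'
from h import *
from cell import *
c=read_camera('top');W=world(c)*1000
L=W[...,:2]-[596.8,-205.7]
m=(np.linalg.norm(L,axis=-1)<42)&(W[...,2]>55)&(W[...,2]<90);print(rect(W[m]/1000),W[m][:,2].mean())
m=(np.linalg.norm(L,axis=-1)<40)&(c['color'].max(-1)<60);print(np.median(W[m][:,2]))
E
```

```text
13.4167 [0.4681 0.2377 0.1144] [-180.    -0.   -38.5] q1,q6 [0.32 2.57] 0.0503 0.0
travel [-0.0017, -0.0015, 0.0809] dr [-0.0, -0.0, 0.5] rows 1.9
[ 597.9 -205.    52.8   25.5   35.8] 71.25847345023263
18.549197605769006
```

Request:
{"name": "arm_command", "arguments": {"fingers": [-0.1,-0.1,-0.1,-0.1,-0.1,0.7,0.7,0.7], "travel": [[-0.001,-0.001,0.03],[-0.001,-0.001,0.055],[-0.001,-0.001,0.074],[-0.001,-0.001,0.081],[-0.001,-0.001,0.081],[-0.001,-0.001,0.081],[-0.001,-0.001,0.081],[-0.001,-0.001,0.081]], "dr": [[0,0,0.4],[0,0,0.4],[0,0,0.4],[0,0,0.4],[0,0,0.4],[0,0,0.4],[0,0,0.4],[0,0,0.4]]}}

```text
time: 14.13
tool_pos: [0.4686, 0.2396, 0.0343]
tool_rot: [-3.139, -0.001, -0.681]
contact_force: [0.4, -0.7, 0.7]
opening: 0.0348
grip_force: 0.0
```

Request:
{"name": "arm_command", "arguments": {"fingers": [0.7,0.7,0.7,0.7], "travel": [[0,0,0],[0,0,0],[0,0,0],[0,0,0]], "dr": [[0,0,0],[0,0,0],[0,0,0],[0,0,0]]}}

```text
time: 14.47
tool_pos: [0.4681, 0.2397, 0.0339]
tool_rot: [-3.14, -0.001, -0.681]
contact_force: [-0.1, -0.5, 5.6]
opening: 0.0238
grip_force: 24.9
```

```bash
python3 go.py 467.7,239.9,140,-39 578.2,-109.5,140,11
```

```text
14.4667 [0.4681 0.2397 0.0339] [-1.799e+02 -1.000e-01 -3.900e+01] q1,q6 [0.33 2.58] 0.0238 24.91007387638092
travel [-0.0003, -0.0, -0.1061] dr [-0.1, -0.1, -0.0] rows 2.5
travel [0.3058, 0.202, 0.0] dr [0.0, 0.0, -50.0] rows 8.8
```

Request:
{"name": "arm_command", "arguments": {"fingers": [0.7,0.7,0.7,0.7,0.7,0.7,0.7,0.7], "travel": [[0,0,-0.025],[0,0,-0.06],[0,0,-0.1],[0.028,0.018,-0.106],[0.06,0.04,-0.106],[0.093,0.061,-0.106],[0.126,0.083,-0.106],[0.16,0.106,-0.106]], "dr": [[0,0,0],[0,0,0],[0,0,0],[0,0,-4],[0,0,-9],[0,0,-14],[0,0,-19],[0,0,-25]]}}

```text
time: 15.13
tool_pos: [0.5252, 0.0551, 0.1392]
tool_rot: [-3.141, -0.0, -0.24]
contact_force: [1.1, 0.9, -0.2]
opening: 0.024
grip_force: 24.9
```

```bash
python3 go.py 578.2,-109.5,140,11
```

```text
15.1333 [0.5252 0.0551 0.1392] [-180.    -0.   -13.7] q1,q6 [-0.04  1.77] 0.024 24.90711808204651
travel [0.0906, 0.1473, -0.0008] dr [-0.0, -0.0, -24.7] rows 4.1
```

Request:
{"name": "arm_command", "arguments": {"fingers": [0.7,0.7,0.7,0.7,0.7,0.7,0.7,0.7], "travel": [[0.02,0.033,0],[0.04,0.066,0],[0.06,0.098,0],[0.078,0.127,0],[0.088,0.143,0],[0.0906,0.147,0],[0.0906,0.147,0],[0.0906,0.147,0]], "dr": [[0,0,-6],[0,0,-12],[0,0,-18],[0,0,-22],[0,0,-24.7],[0,0,-24.7],[0,0,-24.7],[0,0,-24.7]]}}

```text
time: 15.8
tool_pos: [0.5768, -0.1072, 0.1387]
tool_rot: [-3.141, 0.001, 0.185]
contact_force: [0.6, 0.0, -0.8]
opening: 0.0239
grip_force: 24.9
```

```bash
python3 go.py 578.2,-109.5,43,11
```

```text
15.8 [ 0.5768 -0.1072  0.1387] [-179.9    0.    10.6] q1,q6 [-0.31  1.07] 0.0239 24.906490445137024
travel [0.001, 0.0026, 0.0957] dr [-0.1, 0.0, -0.4] rows 2.3
```

Request:
{"name": "arm_command", "arguments": {"fingers": [0.7,0.7,0.7,0.7,0.7,0.7,0.7,0.7], "travel": [[0.001,0.002,0.03],[0.001,0.002,0.06],[0.001,0.002,0.08],[0.001,0.002,0.088],[0.001,0.002,0.092],[0.001,0.002,0.094],[0.001,0.002,0.0955],[0.001,0.002,0.0955]], "dr": [[0,0,-0.4],[0,0,-0.4],[0,0,-0.4],[0,0,-0.4],[0,0,-0.4],[0,0,-0.4],[0,0,-0.4],[0,0,-0.4]]}}

```text
time: 16.47
tool_pos: [0.5794, -0.1098, 0.0447]
tool_rot: [3.141, -0.002, 0.193]
contact_force: [0.2, 0.6, -0.6]
opening: 0.0239
grip_force: 24.9
```

Request:
{"name": "arm_command", "arguments": {"fingers": [0.7,0.7,0.7,0.7], "travel": [[0,0,0.001],[0,0,0.002],[0,0,0.002],[0,0,0.002]], "dr": [[0,0,0],[0,0,0],[0,0,0],[0,0,0]]}}

```text
time: 16.8
tool_pos: [0.5794, -0.1101, 0.0429]
tool_rot: [3.141, -0.002, 0.193]
contact_force: [-0.6, 0.4, 5.5]
opening: 0.0233
grip_force: 24.9
```

Request:
{"name": "arm_command", "arguments": {"fingers": [0.1,0.1,0.1,0.1,0.1,0.1,0.1,0.1], "travel": [[0,0,0],[0,0,0],[0,0,0],[0,0,0],[0,0,-0.01],[0,0,-0.03],[0,0,-0.06],[0,0,-0.09]], "dr": [[0,0,0],[0,0,0],[0,0,0],[0,0,0],[0,0,0],[0,0,0],[0,0,0],[0,0,0]]}}

```text
time: 17.47
tool_pos: [0.5781, -0.1097, 0.1325]
tool_rot: [-3.141, 0.002, 0.193]
contact_force: [0.5, 0.3, -0.2]
opening: 0.0415
grip_force: 0.0
```

```bash
python3 go.py 456.5,90.5,115,-22
```

```text
17.4667 [ 0.5781 -0.1097  0.1325] [-1.80e+02  1.00e-01  1.11e+01] q1,q6 [-0.32  1.06] 0.0415 0.0
travel [-0.0809, -0.2198, 0.0178] dr [-0.0, 0.1, 33.1] rows 5.6
```

Request:
{"name": "arm_command", "arguments": {"fingers": [-0.1,-0.1,-0.1,-0.1,-0.1,-0.1,-0.1,-0.1], "travel": [[-0.014,-0.037,0.003],[-0.028,-0.075,0.006],[-0.042,-0.113,0.009],[-0.056,-0.15,0.012],[-0.068,-0.185,0.015],[-0.077,-0.21,0.0175],[-0.081,-0.22,0.0175],[-0.081,-0.22,0.0175]], "dr": [[0,0,6],[0,0,12],[0,0,18],[0,0,24],[0,0,30],[0,0,33.1],[0,0,33.1],[0,0,33.1]]}}

```text
time: 18.13
tool_pos: [0.4559, 0.092, 0.1146]
tool_rot: [-3.142, 0.0, -0.38]
contact_force: [-0.1, -0.1, 0.7]
opening: 0.0504
grip_force: 0.0
```

```bash
python3 go.py 456.7,90.5,33.5,-22
```

```text
18.1333 [0.4559 0.092  0.1146] [-180.     0.   -21.8] q1,q6 [0.03 1.98] 0.0504 0.0
travel [0.0013, 0.0012, 0.0811] dr [-0.0, 0.0, 0.2] rows 1.9
```

Request:
{"name": "arm_command", "arguments": {"fingers": [-0.1,-0.1,-0.1,-0.1,-0.1,0.7,0.7,0.7], "travel": [[0,0,0.03],[0,0,0.055],[0,0,0.074],[0,0,0.081],[0,0,0.081],[0,0,0.081],[0,0,0.081],[0,0,0.081]], "dr": [[0,0,0],[0,0,0],[0,0,0],[0,0,0],[0,0,0],[0,0,0],[0,0,0],[0,0,0]]}}

```text
time: 18.8
tool_pos: [0.4581, 0.0903, 0.0342]
tool_rot: [-3.141, -0.002, -0.385]
contact_force: [-0.2, -0.6, -0.3]
opening: 0.0352
grip_force: 0.0
```

Request:
{"name": "arm_command", "arguments": {"fingers": [0.7,0.7,0.7,0.7], "travel": [[0,0,0],[0,0,0],[0,0,0],[0,0,0]], "dr": [[0,0,0],[0,0,0],[0,0,0],[0,0,0]]}}

```text
time: 19.13
tool_pos: [0.4575, 0.0904, 0.0337]
tool_rot: [-3.141, -0.002, -0.384]
contact_force: [-0.4, -1.2, 6.2]
opening: 0.0238
grip_force: 25.0
```

```bash
python3 go.py 456.7,90.5,140,-22 482,-128.1,140,11
```

```text
19.1333 [0.4575 0.0904 0.0337] [-1.8e+02 -1.0e-01 -2.2e+01] q1,q6 [0.03 1.99] 0.0238 24.983477890491486
travel [-0.0006, 0.0002, -0.1063] dr [-0.0, -0.1, -0.0] rows 2.5
travel [0.1053, 0.1932, 0.0] dr [0.0, 0.0, -33.0] rows 5.3
```

Request:
{"name": "arm_command", "arguments": {"fingers": [0.7,0.7,0.7,0.7,0.7,0.7,0.7,0.7], "travel": [[0,0,-0.025],[0,0,-0.06],[0,0,-0.1],[0.014,0.026,-0.106],[0.031,0.057,-0.106],[0.049,0.09,-0.106],[0.067,0.123,-0.106],[0.082,0.15,-0.106]], "dr": [[0,0,0],[0,0,0],[0,0,0],[0,0,-4],[0,0,-9],[0,0,-14],[0,0,-19],[0,0,-24]]}}

```text
time: 19.8
tool_pos: [0.4766, -0.0815, 0.1393]
tool_rot: [3.141, -0.0, 0.039]
contact_force: [0.2, 0.5, -0.4]
opening: 0.0238
grip_force: 25.0
```

```bash
python3 go.py 482.5,-128.1,140,11
```

```text
19.8 [ 0.4766 -0.0815  0.1393] [180.   -0.    2.2] q1,q6 [-0.33  1.2 ] 0.0238 24.983262419700623
travel [0.0041, 0.0468, -0.0007] dr [0.0, -0.0, -8.8] rows 1.2
```

Request:
{"name": "arm_command", "arguments": {"fingers": [0.7,0.7,0.7,0.7,0.7,0.7], "travel": [[0.002,0.025,0],[0.003,0.04,0],[0.004,0.0468,0],[0.004,0.0468,0],[0.004,0.0468,0],[0.004,0.0468,0]], "dr": [[0,0,-5],[0,0,-8],[0,0,-8.8],[0,0,-8.8],[0,0,-8.8],[0,0,-8.8]]}}

```text
time: 20.3
tool_pos: [0.482, -0.1252, 0.1389]
tool_rot: [-3.141, 0.0, 0.188]
contact_force: [-0.5, -0.3, -0.6]
opening: 0.0237
grip_force: 25.0
```

```bash
python3 go.py 482.5,-128.1,43,11
```

```text
20.3 [ 0.482  -0.1252  0.1389] [-180.     0.    10.8] q1,q6 [-0.41  0.97] 0.0237 24.98281627893448
travel [-0.0, 0.0029, 0.0959] dr [-0.0, 0.0, -0.2] rows 2.3
```

Request:
{"name": "arm_command", "arguments": {"fingers": [0.7,0.7,0.7,0.7,0.7,0.7,0.7,0.7], "travel": [[0,0.002,0.03],[0,0.002,0.06],[0,0.002,0.08],[0,0.002,0.088],[0,0.002,0.092],[0,0.002,0.094],[0,0.002,0.0955],[0,0.002,0.0955]], "dr": [[0,0,0],[0,0,0],[0,0,0],[0,0,0],[0,0,0],[0,0,0],[0,0,0],[0,0,0]]}}

```text
time: 20.97
tool_pos: [0.4833, -0.128, 0.0444]
tool_rot: [3.14, -0.001, 0.188]
contact_force: [-0.3, -0.5, -0.7]
opening: 0.0242
grip_force: 25.0
```

Request:
{"name": "arm_command", "arguments": {"fingers": [0.7,0.7,0.7,0.7], "travel": [[0,0,0.001],[0,0,0.002],[0,0,0.002],[0,0,0.002]], "dr": [[0,0,0],[0,0,0],[0,0,0],[0,0,0]]}}

```text
time: 21.3
tool_pos: [0.4833, -0.1283, 0.0427]
tool_rot: [3.14, -0.002, 0.188]
contact_force: [-1.6, -0.0, 5.5]
opening: 0.0236
grip_force: 25.0
```

Request:
{"name": "arm_command", "arguments": {"fingers": [0.1,0.1,0.1,0.1,0.1,0.1,0.1,0.1], "travel": [[0,0,0],[0,0,0],[0,0,0],[0,0,0],[0,0,-0.01],[0,0,-0.03],[0,0,-0.06],[0,0,-0.09]], "dr": [[0,0,0],[0,0,0],[0,0,0],[0,0,0],[0,0,0],[0,0,0],[0,0,0],[0,0,0]]}}

```text
time: 21.97
tool_pos: [0.482, -0.1277, 0.1326]
tool_rot: [-3.141, 0.002, 0.188]
contact_force: [-0.0, -0.3, 0.8]
opening: 0.0413
grip_force: 0.0
```

Request:
{"name": "arm_command", "arguments": {"fingers": [0.1,0.1,0.1,0.1,0.1,0.1,0.1,0.1], "travel": [[0,-0.035,-0.02],[0,-0.07,-0.02],[0,-0.105,-0.02],[0,-0.14,-0.02],[0,-0.175,-0.02],[0,-0.2,-0.02],[0,-0.2,-0.02],[0,-0.2,-0.02]], "dr": [[0,0,0],[0,0,0],[0,0,0],[0,0,0],[0,0,0],[0,0,0],[0,0,0],[0,0,0]]}}

```text
time: 22.63
tool_pos: [0.4451, 0.0696, 0.1522]
tool_rot: [3.141, -0.001, 0.191]
contact_force: [0.4, -0.3, -0.7]
opening: 0.0413
grip_force: 0.0
```

```bash
python3 - <<'E'
from h import *
from cell import *
c=read_camera('top');W=world(c)*1000;s=read_camera('side')['color']
for n,p in dict(large=(500.6,-224.3),round=(596.8,-205.7),square=(578.2,-109.5),oblong=(482,-128.1)).items():
    d=np.linalg.norm(W[...,:2]-p,axis=-1)<42
    m=d&(W[...,2]>55)&(W[...,2]<90);b=d&(c['color'].max(-1)<60)
    print(n,p,rect(W[m]/1000),W[m][:,2].max(),np.median(W[b][:,2]))
cv2.imwrite('pics/end.png',np.hstack([cv2.resize(c['color'][110:250,280:420],(400,400)),cv2.resize(s[100:260,200:360],(400,400))]))
E
```

```text
large (500.6, -224.3) [ 500.3 -224.7   51.3   24.5  -29.5] 76.7129989891601 19.25668872440852
round (596.8, -205.7) [ 597.6 -204.4   52.6   24.9   37.8] 77.23937553283466 18.351520671498257
square (578.2, -109.5) [ 577.9 -110.6   52.    24.2    9.4] 77.18751984815798 20.374277410389386
oblong (482, -128.1) [ 482.3 -128.4   53.2   24.3   10.7] 77.30719775887214 19.169218827468914
```

View pics/end.png

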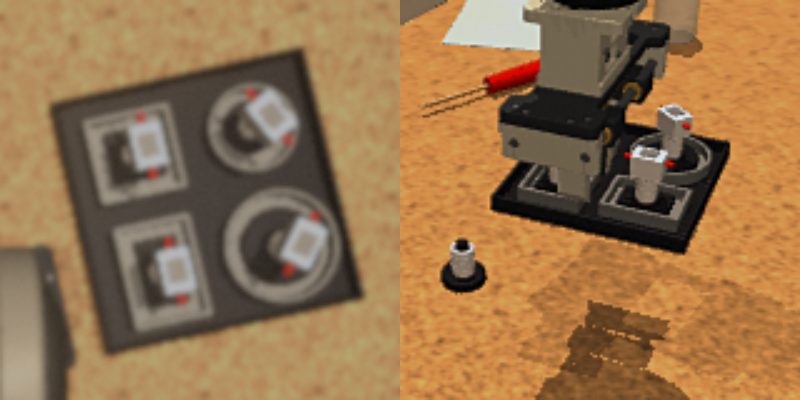

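All four buttons are centred in their matching nests and upright (left view: square (145,145), round (270,115), oblong (175,270), large (300,240)). The bare round one is still standing, and the gripper is clear of everything.

```bash
python3 -c "
from cell import *
print(hand_in())"
```

```text
the job is handed in; nothing more can be done
None
```

The four finished buttons stand face down in their matching nests, the two unfinished ones were not touched, and the job was handed in at about 23 s; `hand_in()` returned no verdict.

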